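Unlatch the treat chest, draw its crumb tray from under the stack and lock up again

ROBOT

A 6-joint arm with a two-finger parallel gripper is mounted at the origin on the work surface. World frame = base frame: x ahead of the robot, y to its left, z up, the work surface at z = 0. Lengths are in m, angles in degrees, forces in N, time in s.
With the tool pointing down it reaches from about 0.35 to 0.775 m from the base axis. Payload 5.5 kg.
Tool frame: the origin (TCP) lies at the very end of the fingers, on their centre line; the grasp point (between the pads) lies 19 mm behind it; z points along the fingers, x is the direction in which the jaws open and shut, and the axes are right-handed (so a half turn about z gives the same grasp; the last joint's range is limited). The gripper opens to 85 mm and grips with 20 to 120 N. Pads are 22 mm wide; open, the fingers measure 114 mm over their backs; the gripper's body (76 mm by 85 mm) begins 54 mm behind the grasp point. The pads swing forward as they close: fully open they stand 13 mm farther back than shut.
Start: joints at [-73.086, 17.945, 2.641, 74.691, 0, 82.002], TCP at [0.242, -0.522, 0.231] pointing down, gripper open.
Joint ranges: [-158.12, 158.12], [-49.38, 96.58], [-58.88, 72.47], [-126.05, 133.96], [-84.25, 85.87], [-180, 180]. Speed limits (degrees/s): [147.25, 147.25, 180, 180, 180, 180].

INTERFACE

Orientations are given as [roll, pitch, yaw] about the fixed x, y, z axes, in that order (R = Rz(yaw) Ry(pitch) Rx(roll)).
In Python, from cell import r gives the robot as it stands. The module is installed in compiled form; this text tells all that it offers.
- The arm moves only by the tool drive_tool, never from a script. Its argument "steps" is a list of rows, each a list of 7 numbers: the shift along the tool's x, y, z in cm, then the turn, a rotation vector about the tool's x, y, z in rad, then the opening, from -1 (shut) to 1 (fully open). In form: [[x, y, z, rx, ry, rz, jaw], ...]. A call has exactly 5 rows; each row is the pose to reach, as a shift and turn from the pose commanded when the call began, along the tool's axes at that moment; what a row does not reach only later rows make up. A row lasts 1/8 s, in which the tool goes at most 62.5 mm and 10.7 degrees, less where a joint would pass 70% of its speed; a pose out of reach is approached as far as the arm can. A call with a gripper value outside its range is refused whole. The fingers move at their own pace and stop on an object; the grip force is fixed at half the most. Time passes only in rows, so rows that repeat a pose let the fingers close, or fill a call up. It gives the time, the measured TCP pose, the force and the opening at its end, in the units of the state.
- r.observe(): the state, without advancing time (a new reading comes with each control period).
- r.snapshot(name): name is "scene" or "top" or "wrist"; returns (picture, depth): 384x512x3 uint8, red, green, blue; 384x512 float32, m along the optical axis (not along the pixel's ray), 0 where there is no reading.
- r.camera_info(name): a dict with "mtx" (3x3 intrinsics, pixels), "k1" (the pictures are not rectified: a ray, as slopes to the right and down, at radius r is drawn at 1 + k1 r^2 times it, then the intrinsics apply), "view" (4x4, takes a point from world to camera coordinates). Camera axes: x right, y down, z forward; pixel columns grow to the right and rows downward; lengths in m; the calibration is good to about 2 mm. A picture is of the moment at which its call begins: read the wrist's pose just before it. camera_info takes no time and is no camera call; for the wrist camera it gives the pose at the moment of the call.
- r.sign_off(): hands the job in, once; it reports no verdict.
Trained networks look in the newest picture that a camera, given by its name, has taken for a name from the list of things; names that differ only in an ending like _2 or _b are one class to them, and where a whole thing is asked for, a point or a joint stands for the part that bears it (a point fixed in the world has none). Each returns a list of dicts, best first, with "score" (0 to 1); they miss things now and then, are a little off and sometimes report something else, mostly with a low value. They report only what shows in the picture. A call takes as long as a camera call. They do not tell look-alikes from the thing itself.
- r.trace(camera, target): "mask" (384x512 bool, what is visible of it) and "point" ([row, column] in pixels, amid what is visible of it).
The state is a dict: "time": time; "joint_positions": joint angles; "joint_velocities": joint speeds; "tau": joint torques, N m; "tcp_pos": TCP position; "eef_rot": TCP orientation; "ft_force": force on the tool from outside, world axes, zero at the start; "ft_torque": the same for the moment, N m; "gripper_width": finger opening in m.
Only numpy, scipy, OpenCV 4.12 (cv2) and the standard library are available. Lean on these libraries where they do the work, as an engineer would, in place of code of your own. Each camera call takes 0.05 s, during which the arm holds its last target. There are 200 camera calls.

TASK

The treat chest's crumb tray needs emptying: flip the toggle latch over to its free side, gently pull the tray all the way out of the chest so that the two tins and the spool standing on it settle inside the chest still stacked and upright, and leave the tray lying flat and right way up on the shelf, clear of the chest. Then flip the toggle back to its locked side. Leave the bowl, ball, cup and ladder as they are.

Things in the scene. Friction and masses are not known exactly. Their poses are not given: they have to be found in the camera images.
- chest: White plastic treat chest, fixed. Origin: centre of its underside, on the shelf; z up; its front faces its own -x. Front panel 240 mm wide (y), outer face at x = -62 mm, z 19 to 156 mm. Under it is the tray's slot (z 6 to 19 mm). All other chest-frame numbers below use these axes.
- chest_rim (a point): Middle of the rim's outer top edge (chest x -86, y 0, z 156 mm). The rim runs along the whole top of the front panel (z 144 to 156 mm) and projects 24 mm from it, so what is low in front of the panel must be reached with the tool tilted, leaning back from the panel.
- bay (a point): Middle of the chest's open-topped bay floor (chest x 3, y 0, z 6 mm), where the stack ends up. Bay: x -50 to +56 mm, y -65 to +65 mm, behind the front panel; closed lockers 95 mm high on both sides, clear back wall 70 mm high.
- latch (a joint): Grey toggle arm, 113 mm long, turning in a plane parallel to the front panel. 0 = locked: upper end leans 0.6 rad to chest -y, foot blocks the tray's front lip. 1.2 = free: upper end leans 0.6 rad to +y, foot clear of the tray. Weighted over-centre at 0.6: past that it drops to the nearer end and stays; about 0.6 N at the knob starts it. It can return to 0 only when the tray is out of its way.
- latch_pivot (a point): Pivot axis of the latch: chest y -85, z 75 mm; the arm lies at chest x -84 to -76 mm (this point at x -80); it turns about the chest's x axis.
- latch_knob (a point): Middle of the knob on the latch's upper end: a round steel bar 16 mm in diameter along chest x, from x = -106 to -80 mm (this point at -95), 55 mm from the pivot. Chest y is -116 mm when locked, -54 mm when free; z is 120 mm at both ends, 130 mm half-way.
- tray: Loose aluminium crumb tray, 220 g: plate 6 mm thick, 110 mm wide (y), x -72 to +55 mm, front lip 34 mm high at x -72 to -66 mm. Origin on its underside, z up; when fully in, it has the chest's axes and its origin is 6 mm above the chest's. Slides out along chest -x; its rear edge clears the latch's foot when it is about 145 mm out.
- tray_grip (a point): Where to grip the tray: upright block at the end of a tongue in front of the lip, 24 mm wide (tray y), 12 mm thick (tray x -118 to -106 mm), top 40 mm above the tray's underside. The point is in the block's middle, 26 mm above the tray's underside.
- tin_low_mid (a point): Middle of the lower round steel tin, 82 mm in diameter, 26 mm high, 70 g, loose on the tray in the chest. When the tray is pulled slowly, the front panel holds the tin back and it comes down 6 mm onto the chest floor.
- tin_top_mid (a point): Middle of the upper tin, the same size, standing loose on the lower one.
- spool_mid (a point): Middle of the cedar spool, 44 mm in diameter, 50 mm high, standing loose upright on the upper tin.
- bowl: Bystander: stainless bowl, 130 mm across, 45 mm high; origin under its centre.
- ball_center (a point): Bystander: centre of the blue silicone ball, 50 mm in diameter, lying in the bowl.
- cup: Bystander: steel cup, 72 mm across, 75 mm high, upright; origin under its centre.
- ladder: Bystander: clear acrylic toy ladder lying flat, 200 by 68 by 10 mm, long along its x; origin under its centre.
Things that resemble listed ones, but are neither listed nor needed, are in the scene too. What is shaped like the tray but green is not meant.

How it is judged:
By the outcome, as a careful person would: the job done as asked, in the order asked, and still so for the second after the job is handed in, with the robot touching nothing.
It also fails if it takes over 66 s, if anything falls off the work surface, if the arm or the gripper's body presses on something with over 40 N, if the wrist force passes 120 N, or if a joint passes its speed limit or range.

## Working session

There is one attempt and no reset: what is moved stays moved. The work goes in short steps, Python scripts to look and compute and a tool call to move; the robot and the scene stay as the last step left them, time stands still between calls to the robot, and variables do not carry over. Pictures are saved under pics/ and viewed, about 8 in all and at most 12, crops included, and the job is handed in when it is done.

Besides the shell and the picture viewer there is one more tool, called after ">>>" as a command line: name --pt "numbers of a row" for each row, then --argument value for the rest. drive_tool: Moves the arm, as the interface text tells. Its arguments: {"type":"object","properties":{"steps":{"type":"array"}},"required":["steps"]}

```bash
mkdir -p pics; cat > h.py <<'E'
import numpy as np, cv2
from cell import r
def save(img,name): cv2.imwrite('pics/'+name,cv2.cvtColor(img,cv2.COLOR_RGB2BGR))
def unproj(cam,uv,z,info=None):
    i=info or r.camera_info(cam); K=np.array(i['mtx'],float); k1=i['k1']
    uv=np.atleast_2d(uv).astype(float); z=np.atleast_1d(z)
    p=cv2.undistortPoints(uv.reshape(-1,1,2),K,np.array([k1,0,0,0,0.])).reshape(-1,2)
    c=np.c_[p*z[:,None],z,np.ones(len(z))]
    return (np.linalg.inv(np.array(i['view']))@c.T).T[:,:3]
def proj(cam,P,info=None):
    i=info or r.camera_info(cam); V=np.array(i['view']);P=np.atleast_2d(P).astype(float)
    return cv2.projectPoints(P,cv2.Rodrigues(V[:3,:3])[0],V[:3,3],np.array(i['mtx'],float),np.array([i['k1'],0,0,0,0.]))[0].reshape(-1,2)
E
python3 - <<'E'
from h import *
print({k:np.round(v,3) for k,v in r.observe().items()})
P={}
for c in ['scene','top']:
    p,d=r.snapshot(c); P[c]=p
    np.savez(f'/tmp/{c}.npz',p=p,d=d)
    for n in ['chest','tray','latch','latch_knob','tray_grip','bowl','cup','ladder','spool_mid']:
        for t in r.trace(c,n)[:3]:
            m=t['mask']&(d>0); v,u=np.nonzero(m)
            if len(u)==0: continue
            X=unproj(c,np.c_[u,v],d[m]); print(c,n,round(t['score'],2),np.round(t['point']),np.round(np.median(X,0),3),np.round(np.percentile(X,3,0),3),np.round(np.percentile(X,97,0),3))
save(np.vstack([P['scene'],]),'s1.png');save(P['top'],'t1.png')
E
```

```text
{'time': np.float64(0.0), 'joint_positions': array([-73.086,  17.992,   2.577,  74.69 ,   0.   ,  82.002]), 'joint_velocities': array([-0.011, -0.008, -0.013, -0.016, -0.051, -0.069]), 'tau': array([ 0.0000e+00, -4.8063e+01,  2.9853e+01,  1.9000e-02, -0.0000e+00,
        0.0000e+00]), 'tcp_pos': array([ 0.242, -0.521,  0.23 ]), 'eef_rot': array([-1.79985e+02,  1.04000e-01, -6.50880e+01]), 'ft_force': array([ 0.541, -0.247, -0.367]), 'ft_torque': array([ 0.006, -0.028, -0.006]), 'gripper_width': np.float64(0.085)}
scene chest 0.71 [207. 291.] [0.584 0.086 0.096] [0.433 0.019 0.017] [0.668 0.172 0.158]
scene tray 0.84 [177. 192.] [ 0.346 -0.141  0.007] [ 0.284 -0.208  0.003] [ 0.393 -0.052  0.036]
scene tray 0.78 [219. 264.] [0.555 0.028 0.029] [ 0.504 -0.012  0.009] [0.591 0.042 0.048]
scene tray 0.53 [200. 297.] [0.555 0.102 0.113] [0.531 0.085 0.07 ] [0.569 0.123 0.118]
scene latch 0.6 [234. 283.] [0.651 0.033 0.108] [0.596 0.019 0.037] [0.676 0.041 0.131]
scene latch_knob 0.6 [161. 391.] [0.47  0.475 0.01 ] [ 0.376  0.422 -0.   ] [0.549 0.521 0.014]
scene latch_knob 0.51 [235. 282.
[... 1127 characters left out ...]
05] [ 0.303 -0.215 -0.004] [ 0.39  -0.053  0.038]
top tray_grip 0.95 [197. 233.] [0.509 0.107 0.011] [ 0.487 -0.005  0.003] [0.589 0.157 0.04 ]
top tray_grip 0.81 [236. 300.] [ 0.35  -0.135  0.005] [ 0.308 -0.212 -0.002] [ 0.387 -0.058  0.038]
top tray_grip 0.2 [166. 238.] [0.551 0.083 0.095] [0.417 0.019 0.008] [0.655 0.168 0.159]
top cup 0.86 [209. 381.] [ 0.466 -0.395  0.03 ] [ 0.431 -0.418 -0.002] [ 0.492 -0.352  0.077]
top ladder 0.73 [208. 131.] [0.452 0.471 0.006] [ 0.368  0.427 -0.006] [0.544 0.516 0.016]
top spool_mid 0.46 [175. 236.] [0.541 0.103 0.112] [0.523 0.083 0.064] [0.564 0.123 0.119]
top spool_mid 0.38 [167. 244.] [0.557 0.082 0.095] [0.418 0.016 0.003] [0.657 0.171 0.159]
```

View pics/s1.png

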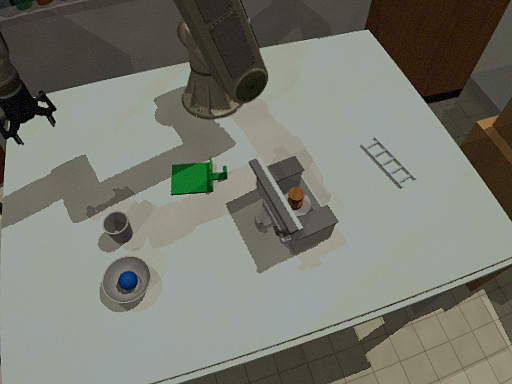

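View pics/t1.png

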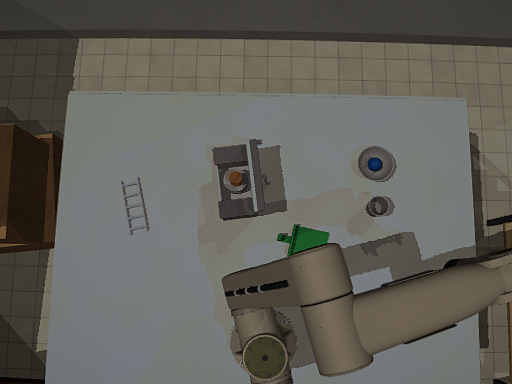

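```bash
python3 - <<'E'
from h import *
for c in ['scene','top']:
    f=np.load(f'/tmp/{c}.npz');d=f['d'];v,u=np.nonzero(d>0)
    X=unproj(c,np.c_[u,v],d[d>0])
    b=(abs(X[:,0]-.55)<.2)&(abs(X[:,1]-.05)<.15)
    for lo,hi in [(.149,.165),(.107,.120),(.088,.102),(.066,.078),(.034,.058)]:
        Q=X[b&(X[:,2]>lo)&(X[:,2]<hi)]
        print(c,lo,len(Q),np.round(np.median(Q[:,2]),4),cv2.minAreaRect(Q[:,:2].astype(np.float32)*1000),np.round(Q.mean(0),4))
        if lo==.149:
            m=Q[:,:2].mean(0);w=np.linalg.svd(Q[:,:2]-m)[2][0] if len(Q)<5000 else 0
            print('  dir',np.degrees(np.arctan2(w[1],w[0])),'ext',np.percentile((Q[:,:2]-m)@w,[0,1,99,100]),'n',np.percentile((Q[:,:2]-m)@np.array([-w[1],w[0]]),[0,2,98,100]))
E
```

```text
scene 0.149 1175 0.1562 ((550.5861206054688, 38.817108154296875), (241.8392333984375, 38.33121109008789), 7.957258224487305) [0.5591 0.0386 0.156 ]
  dir 7.981981479439237 ext [-0.12931581 -0.12478031  0.1107002   0.11252343] n [-0.01784932 -0.0170767   0.01849782  0.02048748]
scene 0.107 223 0.1149 ((606.5335083007812, 76.672607421875), (44.89204025268555, 171.1063232421875), 63.423702239990234) [0.5611 0.0984 0.1146]
scene 0.088 1353 0.0959 ((541.8672485351562, 97.06674194335938), (246.79855346679688, 151.7589111328125), 8.24242877960205) [0.5567 0.122  0.0958]
scene 0.066 361 0.0708 ((551.6761474609375, 95.50230407714844), (227.7872772216797, 149.38595581054688), 5.70836067199707) [0.5611 0.1199 0.0712]
scene 0.034 707 0.0438 ((494.76287841796875, 59.18585968017578), (392.2502136230469, 192.69180297851562), 27.726551055908203) [0.5461 0.0726 0.0449]
top 0.149 734 0.1543 ((546.0196533203125, 36.26744079589844), (239.88966369628906, 35.911922454833984), 8.005208969116211) [0.5442 0.0355 0.1545]
  dir -171.9973450958542 ext [-0.12182175 -0.11926479  0.11566179  0.11806837] n [-0.01851237 -0.01780541  0.01678922  0.01740212]
top 0.107 131 0.1133 ((546.4010009765625, 72.27175903320312), (102.13133239746094, 234.97116088867188), 86.95390319824219) [0.5457 0.0965 0.1134]
top 0.088 1111 0.0935 ((536.7569580078125, 107.15228271484375), (245.33901977539062, 126.2753677368164), 8.246665954589844) [0.533  0.111  0.0938]
top 0.066 148 0.0694 ((522.81884765625, 87.51934814453125), (208.9392547607422, 149.97579956054688), 8.05286979675293) [0.5401 0.1224 0.0701]
top 0.034 192 0.0449 ((474.59857177734375, 34.792083740234375), (276.74212646484375, 233.9449462890625), 7.542943954467773) [0.5153 0.0737 0.0458]
```

```bash
cat >> h.py <<'E'
from scipy.spatial.transform import Rotation as Ro
import json,os
C=dict(o=[.5388,.1048],yaw=98.)
if os.path.exists('c.json'): C=json.load(open('c.json'))
a=np.radians(C['yaw'])
RC=np.array([[np.cos(a),-np.sin(a),0],[np.sin(a),np.cos(a),0],[0,0,1]]);OC=np.array([*C['o'],0])
def c2w(p): return OC+RC@np.array(p,float)/1000
def w2c(p): return (np.atleast_2d(p)-OC)@RC*1000
def rows(*targets):   # targets: (chest xyz mm of TCP, tilt deg)
    s=r.observe(); R0=Ro.from_euler('xyz',s['eef_rot'],degrees=True).as_matrix(); p0=np.array(s['tcp_pos'])
    print('t',round(float(s['time']),2),'tcp chest',np.round(w2c(p0)[0],1),'rot',np.round(s['eef_rot'],1),'F',np.round(s['ft_force'],1),'w',round(float(s['gripper_width']),4),'q',np.round(s['joint_positions']))
    for p,th in targets:
        t=np.radians(th); z=RC@[np.sin(t),0,-np.cos(t)]; x=-RC[:,1]; R=np.c_[x,np.cross(z,x),z]
        print(np.round(np.r_[R0.T@(c2w(p)-p0)*100,Ro.from_matrix(R0.T@R).as_rotvec()],3).tolist())
E
python3 -c "
from h import *
rows(([-200,-30,260],30))"
```

```text
t 1.0 tcp chest [-579.   380.9  231.3] rot [180.   -0.  -65.1] F [ 0.2 -0.4 -0.7] w 0.0857 q [-73.  18.   3.  75.  -0.  82.]
[-24.309, -50.337, -2.871, 0.45, -0.334, -1.245]
```

>>> drive_tool --pt "-5 -10 -2.9 0.08 -0.06 -0.22 -1" --pt "-10 -20 -2.9 0.16 -0.12 -0.45 -1" --pt "-15 -30 -2.9 0.25 -0.18 -0.68 -1" --pt "-20 -40 -2.9 0.33 -0.24 -0.9 -1" --pt "-24.3 -50.3 -2.9 0.45 -0.334 -1.245 -1"

```text
time: 1.62
tcp_pos: [0.4376, -0.2786, 0.2572]
eef_rot: [-158.9, 4.1, -14.5]
ft_force: [0.0, -0.8, 0.6]
gripper_width: 0.0001
```

```bash
python3 -c "
from h import *
rows(([-200,-30,260],30))"
```

```text
t 1.62 tcp chest [-365.6  153.6  257.2] rot [-158.9    4.1  -14.5] F [ 0.  -0.8  0.6] w 0.0001 q [-50.  23.  10.  93.  15.  53.]
[10.583, -21.199, 7.078, 0.139, -0.106, -0.385]
```

>>> drive_tool --pt "10.6 -21.2 7.1 0.139 -0.106 -0.385 -1" --pt "10.6 -21.2 7.1 0.139 -0.106 -0.385 -1" --pt "10.6 -21.2 7.1 0.139 -0.106 -0.385 -1" --pt "10.6 -21.2 7.1 0.139 -0.106 -0.385 -1" --pt "10.6 -21.2 7.1 0.139 -0.106 -0.385 -1"

```text
time: 2.25
tcp_pos: [0.5982, -0.087, 0.2583]
eef_rot: [-150.0, 0.1, 8.1]
ft_force: [-0.1, -1.1, 0.3]
gripper_width: -0.0001
```

```bash
python3 - <<'E'
from h import *
rows()
info=r.camera_info('wrist'); p,d=r.snapshot('wrist'); np.savez('/tmp/w1.npz',p=p,d=d,V=info['view'])
V=np.array(info['view']); print('cam pos chest',w2c(-V[:3,:3].T@V[:3,3]))
for n in ['latch_knob','tray_grip','latch','chest_rim']:
    for t in r.trace('wrist',n)[:2]:
        m=t['mask']&(d>0); v,u=np.nonzero(m); X=w2c(unproj('wrist',np.c_[u,v],d[m],info))
        print(n,round(t['score'],2),np.round(t['point']),np.round(np.median(X,0)),np.round(np.percentile(X,3,0)),np.round(np.percentile(X,97,0)))
q=p.copy()
for P in [[-95,-116,120],[-95,-54,120],[-86,0,156],[-86,120,156],[-86,-120,156],[-112,0,32],[-112,12,46],[-112,-12,46],[-80,-85,75]]:
    uv=proj('wrist',c2w(P),info)[0]; cv2.circle(q,tuple(int(x) for x in uv),3,(255,0,0),1)
save(q,'w1.png')
E
```

```text
t 2.25 tcp chest [-198.2  -32.1  258.3] rot [-1.5e+02  1.0e-01  8.1e+00] F [-0.1 -1.1  0.3] w -0.0001 q [-28.  34.  25.  99.  24.  50.]
cam pos chest [[-201.68279334  -32.70873848  420.7138663 ]]
latch_knob 0.56 [157. 320.] [-84. -99.  97.] [-105. -123.   32.] [-75. -43. 128.]
tray_grip 0.75 [277.  58.] [-221.  231.    6.] [-287.  178.    4.] [-134.  293.   34.]
tray_grip 0.56 [166. 235.] [-72.   1.  28.] [-118.  -48.    9.] [48. 50. 46.]
latch 0.62 [162. 320.] [ -84. -100.   97.] [-105. -123.   27.] [-62. -43. 128.]
chest_rim 0.91 [110. 233.] [-61.  -5.  95.] [ -86. -116.   21.] [ 58. 112. 156.]
```

View pics/w1.png

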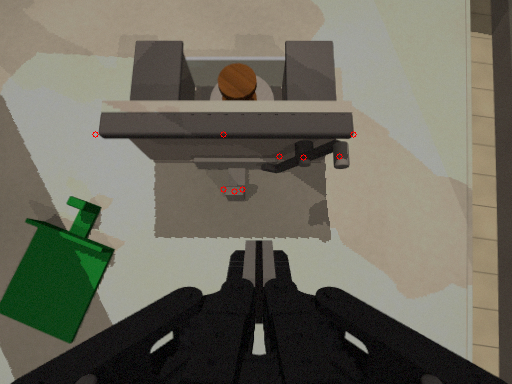

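```bash
python3 -c "
from h import *
rows(([-140,-155,160],20),([-98,-155,108],20))"
```

```text
t 2.5 tcp chest [-202.9  -29.2  258.9] rot [-1.501e+02  1.000e-01  7.700e+00] F [-1.2  0.3 -0.6] w 0.0002 q [-28.  34.  25.  99.  24.  50.]
[12.561, -0.596, 11.724, -0.173, -0.0, -0.006]
[12.548, -1.64, 18.326, -0.173, -0.0, -0.006]
```

>>> drive_tool --pt "6.3 -0.3 5.9 -0.09 0 -0.006 -1" --pt "12.6 -0.6 11.7 -0.173 0 -0.006 -1" --pt "12.6 -0.6 11.7 -0.173 0 -0.006 -1" --pt "12.6 -1.2 15 -0.173 0 -0.006 -1" --pt "12.6 -1.6 18.3 -0.173 0 -0.006 -1"

```text
time: 3.12
tcp_pos: [0.7067, 0.0293, 0.1068]
eef_rot: [-160.0, -0.0, 7.9]
ft_force: [0.3, -0.7, 0.9]
gripper_width: 0.0002
```

```bash
python3 -c "
from h import *
rows(([-98,-155,108],20),([-98,-132,108],20),([-98,-97,108],20))"
```

```text
t 3.12 tcp chest [ -98.1 -155.7  106.8] rot [-160.    -0.     7.9] F [ 0.3 -0.7  0.9] w 0.0002 q [-12.  40.  19.  75.  19.  69.]
[-0.073, -0.049, -0.107, -0.001, -0.0, -0.001]
[-2.373, -0.047, -0.108, -0.001, -0.0, -0.001]
[-5.873, -0.044, -0.109, -0.001, -0.0, -0.001]
```

>>> drive_tool --pt "-1.2 0 -0.1 0 0 0 -1" --pt "-2.2 0 -0.1 0 0 0 -1" --pt "-3.0 0 -0.1 0 0 0 -1" --pt "-3.8 0 -0.1 0 0 0 -1" --pt "-4.6 0 -0.1 0 0 0 -1"

```text
time: 3.75
tcp_pos: [0.6607, 0.0229, 0.1091]
eef_rot: [-160.0, -0.0, 8.0]
ft_force: [0.3, 0.5, -0.6]
gripper_width: 0.0002
```

>>> drive_tool --pt "-0.7 0 0 0 0 0 -1" --pt "-1.4 0 0 0 0 0 -1" --pt "-2.0 0 0 0 0 0 -1" --pt "-2.0 0 0 0 0 0 -1" --pt "-2.0 0 0 0 0 0 -1"

```text
time: 4.38
tcp_pos: [0.6416, 0.0207, 0.1089]
eef_rot: [-160.0, -0.0, 8.1]
ft_force: [-0.4, -0.1, 0.0]
gripper_width: 0.0002
```

```bash
python3 - <<'E'
from h import *
rows(([-160,-90,180],30),([-180,0,140],30))
p,d=r.snapshot('top')
for c in ['top','wrist']:
  i=r.camera_info(c)
  if c=='wrist': p,d=r.snapshot(c)
  for t in r.trace(c,'latch')[:2]:
    m=t['mask']&(d>0); v,u=np.nonzero(m); X=w2c(unproj(c,np.c_[u,v],d[m],i)); X=X[X[:,2]>110]
    print(c,round(t['score'],2),len(X),np.round(np.median(X,0)) if len(X) else 0)
  save(p,f'{c}2.png')
E
```

```text
t 4.38 tcp chest [-97.6 -90.1 108.9] rot [-160.    -0.     8.1] F [-0.4 -0.1  0. ] w 0.0002 q [-14.  33.   6.  71.  19.  67.]
[-0.014, 3.427, -8.819, 0.174, -0.0, 0.001]
[-9.02, 6.664, -5.748, 0.174, -0.0, 0.001]
wrist 0.8 1199 [-97. -56. 127.]
```

>>> drive_tool --pt "0 3.4 -8.8 0.174 0 0 0" --pt "0 3.4 -8.8 0.174 0 0 0.2" --pt "-4.5 5 -7.3 0.174 0 0 0.2" --pt "-9.0 6.7 -5.7 0.174 0 0 0.2" --pt "-9.0 6.7 -5.7 0.174 0 0 0.2"

```text
time: 5.2
tcp_pos: [0.5598, -0.0736, 0.1375]
eef_rot: [-149.8, 0.3, 7.9]
ft_force: [-0.0, 0.7, 0.7]
gripper_width: 0.051
```

```bash
python3 - <<'E'
from h import *
i=r.camera_info('wrist'); p,d=r.snapshot('wrist')
v,u=np.nonzero(d>0); X=w2c(unproj('wrist',np.c_[u,v],d[d>0],i))
b=(abs(X[:,1])<30)&(X[:,0]<-95)&(X[:,0]>-130)&(X[:,2]>38)&(X[:,2]<52)
Q=X[b]; print('block',len(Q),np.round(np.percentile(Q,[2,50,98],axis=0),1))
save(p,'w3.png')
rows(([-150,0,100],30),([-102.5,0,18],30))
E
```

```text
block 419 [[-118.6  -12.7   38.8]
 [-113.5   -1.4   45.3]
 [-106.6   10.6   47. ]]
t 5.25 tcp chest [-180.1    1.4  138.8] rot [-1.499e+02  1.000e-01  8.000e+00] F [ 0.6 -0.3 -0.2] w 0.051 q [-28.  32.   5.  81.  24.  50.]
[0.144, -0.656, 4.871, -0.002, 0.001, -0.002]
[0.154, -0.651, 14.347, -0.002, 0.001, -0.002]
```

View pics/w3.png

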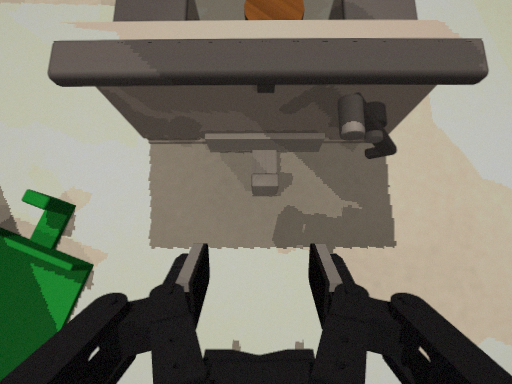

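The picture shows the latch leaning to its free side (knob at 352,115) and the tray block (265,185) between the finger lines. I'm going in to grip it.

>>> drive_tool --pt "0.25 -0.65 4 0 0 0 0.2" --pt "0.25 -0.65 8 0 0 0 0.2" --pt "0.25 -0.65 11.5 0 0 0 0.2" --pt "0.25 -0.65 13.5 0 0 0 0.2" --pt "0.25 -0.65 14.3 0 0 0 0.2"

```text
time: 5.88
tcp_pos: [0.5567, 0.0041, 0.0185]
eef_rot: [-150.0, -0.1, 8.2]
ft_force: [-0.5, 0.6, -0.5]
gripper_width: 0.0515
```

>>> drive_tool --pt "0 0 0 0 0 0 0" --pt "0 0 0 0 0 0 -0.2" --pt "0 0 0 0 0 0 -0.4" --pt "0 0 0 0 0 0 -1" --pt "0 0 0 0 0 0 -1"

```text
time: 6.5
tcp_pos: [0.5562, 0.0024, 0.0197]
eef_rot: [-150.0, -0.1, 8.0]
ft_force: [-1.1, -3.5, 6.2]
gripper_width: 0.0228
```

```bash
python3 -c "
from h import *
s=r.observe();p=w2c(s['tcp_pos'])[0]
rows((p+[-25,0,0],30),(p+[-100,0,0],30))"
```

```text
t 6.5 tcp chest [-103.8   -2.9   19.7] rot [-1.5e+02 -1.0e-01  8.0e+00] F [-1.1 -3.5  6.2] w 0.0228 q [-22.  35.  -9.  62.  26.  56.]
[-0.001, 2.166, -1.248, 0.001, -0.001, 0.001]
[-0.005, 8.664, -4.993, 0.001, -0.001, 0.001]
```

>>> drive_tool --pt "0 0.2 -0.12 0 0 0 -1" --pt "0 0.5 -0.29 0 0 0 -1" --pt "0 0.8 -0.46 0 0 0 -1" --pt "0 1.1 -0.63 0 0 0 -1" --pt "0 1.4 -0.81 0 0 0 -1"

```text
time: 7.12
tcp_pos: [0.5573, -0.0114, 0.0191]
eef_rot: [-149.8, 0.0, 8.1]
ft_force: [-1.6, 5.4, 3.9]
gripper_width: 0.0231
```

>>> drive_tool --pt "0 0.35 -0.2 0 0 0 -1" --pt "0 0.7 -0.4 0 0 0 -1" --pt "0 1.05 -0.61 0 0 0 -1" --pt "0 1.4 -0.81 0 0 0 -1" --pt "0 1.75 -1.01 0 0 0 -1"

```text
time: 7.75
tcp_pos: [0.56, -0.0315, 0.0189]
eef_rot: [-149.8, 0.0, 8.1]
ft_force: [-1.0, 5.0, 3.1]
gripper_width: 0.0228
```

```bash
python3 - <<'E'
from h import *
rows()
i=r.camera_info('wrist'); p,d=r.snapshot('wrist'); save(p,'w4.png')
E
```

```text
t 7.75 tcp chest [-137.9   -2.1   18.9] rot [-149.8    0.     8.1] F [-1.   5.   3.1] w 0.0228 q [-25.  36.  -6.  65.  25.  53.]
```

View pics/w4.png

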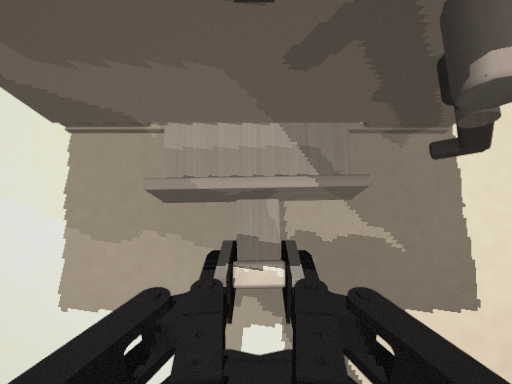

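The tray is coming out with the gripper: the lip is at row 185 and the plate shows behind it, running straight. I'll keep pulling slowly.

>>> drive_tool --pt "0 0.35 -0.2 0 0 0 -1" --pt "0 0.7 -0.4 0 0 0 -1" --pt "0 1.05 -0.61 0 0 0 -1" --pt "0 1.4 -0.81 0 0 0 -1" --pt "0 1.75 -1.01 0 0 0 -1"

```text
time: 8.43
tcp_pos: [0.5629, -0.0516, 0.0187]
eef_rot: [-149.8, 0.0, 8.1]
ft_force: [-1.0, 5.8, 1.0]
gripper_width: 0.0231
```

>>> drive_tool --pt "0 0.35 -0.2 0 0 0 -1" --pt "0 0.7 -0.4 0 0 0 -1" --pt "0 1.05 -0.61 0 0 0 -1" --pt "0 1.4 -0.81 0 0 0 -1" --pt "0 1.75 -1.01 0 0 0 -1"

```text
time: 9.05
tcp_pos: [0.5656, -0.0715, 0.0185]
eef_rot: [-149.8, 0.1, 8.1]
ft_force: [-1.0, 5.8, 1.0]
gripper_width: 0.0229
```

>>> drive_tool --pt "0 0.35 -0.2 0 0 0 -1" --pt "0 0.7 -0.4 0 0 0 -1" --pt "0 1.05 -0.61 0 0 0 -1" --pt "0 1.4 -0.81 0 0 0 -1" --pt "0 1.75 -1.01 0 0 0 -1"

```text
time: 9.68
tcp_pos: [0.5693, -0.0934, 0.0187]
eef_rot: [-150.0, -0.0, 8.1]
ft_force: [-0.6, 2.2, 0.2]
gripper_width: 0.0228
```

```bash
python3 - <<'E'
from h import *
rows()
p,d=r.snapshot('scene'); save(cv2.resize(p[130:280,200:380],None,fx=4,fy=4,interpolation=cv2.INTER_CUBIC),'s5.png')
v,u=np.nonzero(d>0); X=w2c(unproj('scene',np.c_[u,v],d[d>0]))
b=(abs(X[:,1])<55)&(X[:,0]>-40)&(X[:,0]<50)&(X[:,2]>100); print(len(X[b]),np.round(np.percentile(X[b],[2,50,98],axis=0)))
E
```

```text
t 9.68 tcp chest [-200.5   -2.6   18.7] rot [-150.    -0.     8.1] F [-0.6  2.2  0.2] w 0.0228 q [-29.  40.  -1.  69.  23.  48.]
198 [[-21. -28. 106.]
 [ -1. -10. 112.]
 [ 19.  12. 116.]]
```

View pics/s5.png

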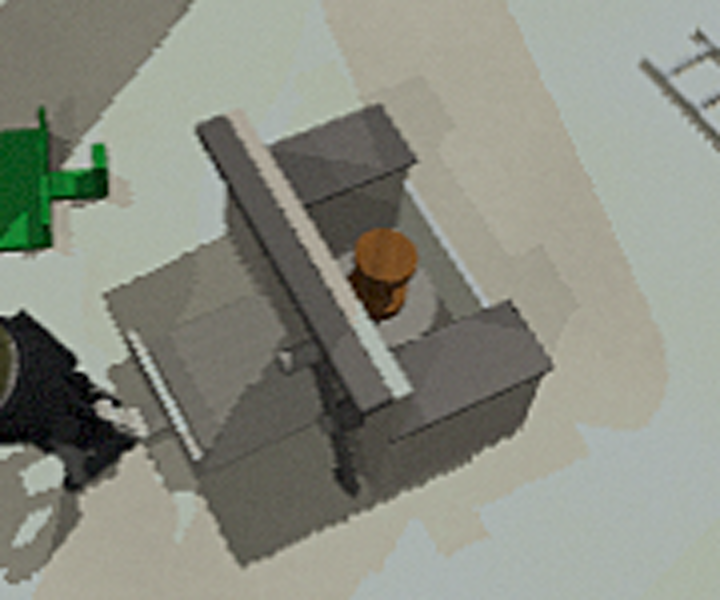

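The stack is still upright with the tray about 97 mm out. I'll go slower while the tin drops off the rear edge.

>>> drive_tool --pt "0 0.2 -0.12 0 0 0 -1" --pt "0 0.4 -0.23 0 0 0 -1" --pt "0 0.6 -0.35 0 0 0 -1" --pt "0 0.8 -0.46 0 0 0 -1" --pt "0 1.0 -0.58 0 0 0 -1"

```text
time: 10.35
tcp_pos: [0.5709, -0.1046, 0.0189]
eef_rot: [-150.0, -0.0, 8.1]
ft_force: [-0.5, 1.7, -0.2]
gripper_width: 0.0227
```

>>> drive_tool --pt "0 0.3 -0.17 0 0 0 -1" --pt "0 0.6 -0.35 0 0 0 -1" --pt "0 0.9 -0.52 0 0 0 -1" --pt "0 1.2 -0.69 0 0 0 -1" --pt "0 1.5 -0.87 0 0 0 -1"

```text
time: 10.98
tcp_pos: [0.5734, -0.1221, 0.0187]
eef_rot: [-150.0, -0.0, 8.1]
ft_force: [0.0, -0.1, -2.4]
gripper_width: 0.023
```

>>> drive_tool --pt "0 0.35 -0.2 0 0 0 -1" --pt "0 0.7 -0.4 0 0 0 -1" --pt "0 1.05 -0.61 0 0 0 -1" --pt "0 1.4 -0.81 0 0 0 -1" --pt "0 1.75 -1.01 0 0 0 -1"

```text
time: 11.6
tcp_pos: [0.5762, -0.1418, 0.0189]
eef_rot: [-150.0, -0.0, 8.1]
ft_force: [0.2, -0.4, -2.3]
gripper_width: 0.0228
```

>>> drive_tool --pt "0 0.5 -0.29 0 0 0 -1" --pt "0 1.0 -0.58 0 0 0 -1" --pt "0 1.5 -0.87 0 0 0 -1" --pt "0 2.0 -1.15 0 0 0 -1" --pt "0 2.5 -1.44 0 0 0 -1"

```text
time: 12.22
tcp_pos: [0.5802, -0.1705, 0.0188]
eef_rot: [-150.0, -0.0, 8.1]
ft_force: [0.5, -0.7, -2.4]
gripper_width: 0.0231
```

>>> drive_tool --pt "0 0.5 -0.29 0 0 0 -1" --pt "0 1.0 -0.58 0 0 0 -1" --pt "0 1.5 -0.87 0 0 0 -1" --pt "0 2.0 -1.15 0 0 0 -1" --pt "0 2.5 -1.44 0 0 0 -1"

```text
time: 12.85
tcp_pos: [0.5843, -0.199, 0.0188]
eef_rot: [-150.0, -0.0, 8.1]
ft_force: [0.2, 0.0, -2.1]
gripper_width: 0.0228
```

```bash
python3 - <<'E'
from h import *
s=r.observe();p0=w2c(s['tcp_pos'])[0]
rows((p0+[0,0,-6],30))
i=r.camera_info('wrist'); p,d=r.snapshot('wrist'); save(p,'w6.png')
v,u=np.nonzero(d>0); X=w2c(unproj('wrist',np.c_[u,v],d[d>0],i))
for x in (-160,-190,-210,-230):
    b=(abs(X[:,1]+3)<45)&(abs(X[:,0]-x)<6)&(X[:,2]<30); print('plate z at',x,len(X[b]),np.round(np.median(X[b,2]),1) if b.any() else 0)
p,d=r.snapshot('scene')
v,u=np.nonzero(d>0); X=w2c(unproj('scene',np.c_[u,v],d[d>0]))
b=(abs(X[:,1])<55)&(X[:,0]>-40)&(X[:,0]<50)&(X[:,2]>95)&(X[:,2]<125); print('spool',len(X[b]),np.round(np.percentile(X[b],[2,50,98],axis=0)))
E
```

```text
t 12.85 tcp chest [-307.2   -2.7   18.8] rot [-150.    -0.     8.1] F [ 0.2  0.  -2.1] w 0.0228 q [-36.  46.  12.  78.  21.  41.]
[-0.0, 0.3, 0.52, -0.0, 0.0, 0.001]
plate z at -160 2137 10.1
plate z at -190 2368 10.2
plate z at -210 2535 10.3
plate z at -230 2743 10.4
spool 204 [[-27. -28.  99.]
 [ -8. -10. 109.]
 [ 12.  12. 112.]]
```

View pics/w6.png

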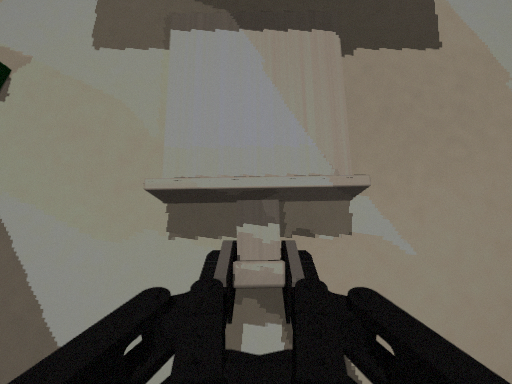

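The tray hangs level a few mm above the shelf with its rear edge clear of the chest (row 30), and the stack has dropped 6 mm. Now I'm lowering it.

>>> drive_tool --pt "0 0.05 0.09 0 0 0 -1" --pt "0 0.1 0.18 0 0 0 -1" --pt "0 0.16 0.27 0 0 0 -1" --pt "0 0.21 0.36 0 0 0 -1" --pt "0 0.25 0.43 0 0 0 -1"

```text
time: 13.58
tcp_pos: [0.5842, -0.1986, 0.0139]
eef_rot: [-150.0, -0.0, 8.1]
ft_force: [-0.2, -0.6, -0.7]
gripper_width: 0.0227
```

Touching lightly now. One more small bit, then I'll open.

>>> drive_tool --pt "0 0.02 0.04 0 0 0 -1" --pt "0 0.04 0.07 0 0 0 -1" --pt "0 0.04 0.07 0 0 0 -1" --pt "0 0.04 0.07 0 0 0 0" --pt "0 0.04 0.07 0 0 0 0.1"

```text
time: 14.2
tcp_pos: [0.5843, -0.1986, 0.0127]
eef_rot: [-150.0, -0.0, 8.1]
ft_force: [0.3, 0.0, 0.4]
gripper_width: 0.0472
```

```bash
python3 -c "
from h import *
rows()"
```

```text
t 14.2 tcp chest [-306.8   -2.8   12.7] rot [-150.    -0.     8.1] F [0.3 0.  0.4] w 0.0472 q [-36.  47.  12.  77.  21.  41.]
```

>>> drive_tool --pt "0 0 -2 0 0 0 0.1" --pt "0 0 -6 0 0 0 0.1" --pt "0 0 -12 0 0 0 0" --pt "0 0 -18 0 0 0 -1" --pt "0 0 -18 0 0 0 -1"

```text
time: 14.82
tcp_pos: [0.5987, -0.2916, 0.1734]
eef_rot: [-150.4, -0.4, 7.9]
ft_force: [-0.2, 0.5, -0.0]
gripper_width: 0.0068
```

```bash
python3 - <<'E'
from h import *
i=r.camera_info('wrist'); p,d=r.snapshot('wrist')
v,u=np.nonzero(d>0); X=w2c(unproj('wrist',np.c_[u,v],d[d>0],i))
b=(abs(X[:,1]+3)<50)&(X[:,0]>-250)&(X[:,0]<-155)&(X[:,2]<20)&(X[:,2]>-5); Q=X[b]
A=np.c_[Q[:,:2],np.ones(len(Q))]; k=np.linalg.lstsq(A,Q[:,2],rcond=None)[0]; print('plate z',np.median(Q[:,2]),'slope deg',np.degrees(k[:2]))
rows(([-150,-15,170],20),([-98,-15,108],20))
E
```

```text
plate z 5.77262206024598 slope deg [-0.01518978 -0.01331359]
t 14.88 tcp chest [-399.2   -3.6  170.7] rot [-150.2   -0.2    8. ] F [ 1.7  0.3 -1.8] w 0.0008 q [-41.  50.  41. 104.  19.  37.]
[1.132, -21.595, 12.43, -0.17, -0.004, 0.001]
[1.104, -23.031, 20.394, -0.17, -0.004, 0.001]
```

The plate lies flat at z 5.8 mm.

>>> drive_tool --pt "0.3 -5.4 3.1 -0.04 0 0 -1" --pt "0.6 -10.8 6.2 -0.08 0 0 -1" --pt "0.9 -16.2 9.3 -0.13 0 0 -1" --pt "1.1 -21.6 12.4 -0.17 0 0 -1" --pt "1.1 -21.6 12.4 -0.17 0 0 -1"

```text
time: 15.5
tcp_pos: [0.5696, -0.0333, 0.169]
eef_rot: [-159.6, 0.1, 8.5]
ft_force: [-0.4, -0.2, -0.7]
gripper_width: -0.0002
```

```bash
python3 - <<'E'
from h import *
rows(([-98,-15,108],20),([-98,-77,108],20))
E
```

```text
t 15.5 tcp chest [-141.   -11.3  169. ] rot [-1.596e+02  1.000e-01  8.500e+00] F [-0.4 -0.2 -0.7] w -0.0002 q [-21.  26.   2.  77.  18.  59.]
[0.422, -1.903, 7.214, -0.007, 0.005, 0.008]
[6.622, -1.854, 7.182, -0.007, 0.005, 0.008]
```

```bash
python3 - <<'E'
from h import *
r.snapshot('top')
rows(([-98,-15,108],20),([-98,-77,108],20))
E
```

```text
t 15.55 tcp chest [-143.9  -12.1  168.8] rot [-1.597e+02  1.000e-01  8.400e+00] F [-0.4 -1.  -0.7] w 0.0001 q [-21.  26.   2.  77.  18.  59.]
[0.329, -2.189, 7.299, -0.006, 0.004, 0.006]
[6.529, -2.155, 7.276, -0.006, 0.004, 0.006]
```

>>> drive_tool --pt "0 -1 2 0 0 0 -1" --pt "0 -2 4.5 0 0 0 -1" --pt "0 -2.7 7.0 0 0 0 -1" --pt "0 -2.7 7.6 0 0 0 -1" --pt "0 -2.7 7.6 0 0 0 -1"

```text
time: 16.18
tcp_pos: [0.5654, 0.0105, 0.1069]
eef_rot: [-159.7, 0.0, 8.0]
ft_force: [0.1, 0.7, 0.0]
gripper_width: -0.0
```

```bash
python3 - <<'E'
from h import *
rows(([-98,-77,108],20))
E
```

```text
t 16.18 tcp chest [-97.  -13.2 106.9] rot [-159.7    0.     8. ] F [0.1 0.7 0. ] w -0.0 q [-17.  26.  -6.  67.  18.  64.]
[6.375, 0.052, -0.137, -0.005, 0.001, -0.0]
```

>>> drive_tool --pt "1.0 0.05 -0.1 0 0 0 -1" --pt "1.8 0.05 -0.1 0 0 0 -1" --pt "2.6 0.05 -0.1 0 0 0 -1" --pt "3.4 0.05 -0.1 0 0 0 -1" --pt "4.2 0.05 -0.1 0 0 0 -1"

```text
time: 16.8
tcp_pos: [0.6079, 0.0167, 0.1084]
eef_rot: [-159.7, -0.0, 8.1]
ft_force: [-0.4, -0.8, 0.5]
gripper_width: 0.0001
```

>>> drive_tool --pt "0.8 0 0 0 0 0 -1" --pt "1.6 0 0 0 0 0 -1" --pt "2.4 0 0 0 0 0 -1" --pt "2.4 0 0 0 0 0 -1" --pt "2.4 0 0 0 0 0 -1"

```text
time: 17.42
tcp_pos: [0.6308, 0.02, 0.1083]
eef_rot: [-159.7, -0.0, 8.1]
ft_force: [-0.6, -0.4, 0.2]
gripper_width: 0.0001
```

>>> drive_tool --pt "0 2 -4 0 0 0 -1" --pt "0 4 -8 0 0 0 -1" --pt "0 6 -12 0 0 0 -1" --pt "-3 8 -14 0 0 0 -1" --pt "-3 8 -14 0 0 0 -1"

```text
time: 18.05
tcp_pos: [0.618, -0.1091, 0.2134]
eef_rot: [-159.8, -0.1, 7.9]
ft_force: [-0.4, 0.1, -0.7]
gripper_width: -0.0001
```

```bash
python3 - <<'E'
from h import *
rows()
i=r.camera_info('wrist'); p,d=r.snapshot('wrist'); save(p,'w8.png')
for t in r.trace('wrist','latch')[:1]:
    m=t['mask']&(d>0); v,u=np.nonzero(m); X=w2c(unproj('wrist',np.c_[u,v],d[m],i)); X=X[X[:,2]>110]
    print(round(t['score'],2),len(X),np.round(np.median(X,0)) if len(X) else 0)
p,d=r.snapshot('scene'); save(cv2.resize(p[100:330,80:400],None,fx=2.4,fy=2.4,interpolation=cv2.INTER_CUBIC),'s8.png')
E
```

```text
t 18.05 tcp chest [-222.8  -48.6  213.4] rot [-1.598e+02 -1.000e-01  7.900e+00] F [-0.4  0.1 -0.7] w -0.0001 q [-25.  32.  19.  88.  17.  55.]
0.67 718 [ -91. -114.  126.]
```

View pics/w8.png

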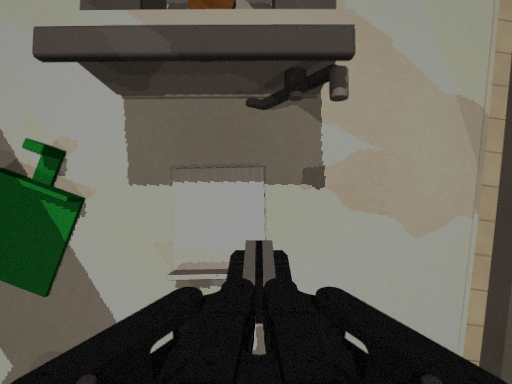

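View pics/s8.png

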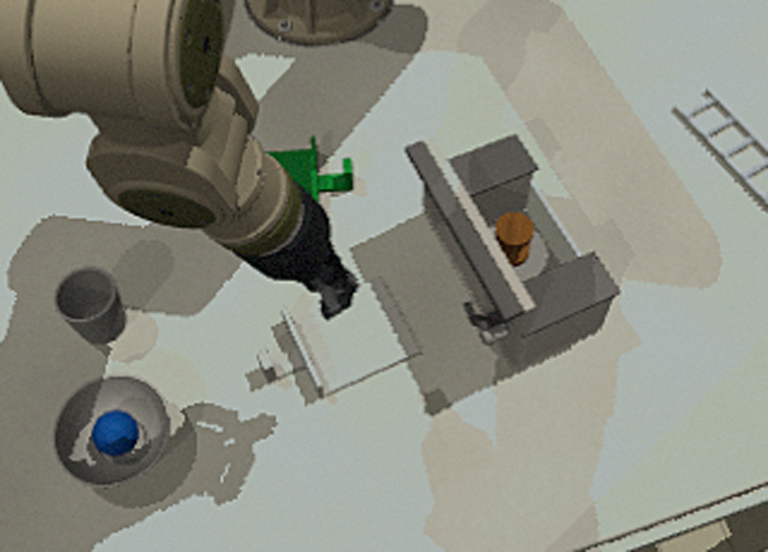

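The latch is back on its locked side (knob at 340,82). The tray lies flat and clear of the chest, the spool is upright on the tins, and the bystanders look unmoved. Handing in.

```bash
python3 - <<'E'
from h import *
p,d=r.snapshot('scene'); v,u=np.nonzero(d>0); X=w2c(unproj('scene',np.c_[u,v],d[d>0]))
b=(abs(X[:,1])<55)&(X[:,0]>-40)&(X[:,0]<50)&(X[:,2]>95)&(X[:,2]<125); print('spool',np.round(np.percentile(X[b],[2,50,98],axis=0)))
rows(); print(r.sign_off())
E
```

```text
spool [[-28. -28. 101.]
 [ -8.  -9. 109.]
 [ 13.  12. 112.]]
t 18.25 tcp chest [-219.6  -49.6  211.5] rot [-159.7    0.     8.1] F [0.3 0.1 0.9] w 0.0001 q [-25.  32.  19.  88.  17.  55.]
the job is handed in; nothing more can be done
None
```

The job is done and handed in at 18.3 s of the 66 s allowed. I flipped the latch free, pulled the tray out slowly and set it on the shelf about 200 mm out. Then I flipped the latch back to locked.

What the last checks showed:
- **Tray:** right way up, top of the plate at 5.8 mm with almost no slope, its rear edge about 60 mm clear of the chest rim.
- **Latch:** knob measured at chest y -114 mm; locked is -116 mm.
- **Stack:** the spool's top dropped from about 115 mm to 109 mm, as expected for the 6 mm step down, and it stands upright in the bay. The tins are only partly visible, so I judged them stacked from the spool's height and the pictures.
- **Bystanders:** bowl, ball, cup and ladder look untouched in the last picture; I did not measure them again.
- **Forces:** no more than about 7 N in any reading I took.

The two fixed cameras disagreed by about 5 mm on the chest's position. I used the average, and the wrist camera bore it out to within a few millimetres. No check failed.

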